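Show a power bank on a telescoping display stand

ROBOT

A 6-joint arm with a two-finger parallel gripper is mounted at the origin on the work surface. World frame = base frame: x ahead of the robot, y to its left, z up, the work surface at z = 0. Lengths are in m, angles in degrees, forces in N, time in s.
With the tool pointing down it reaches from about 0.375 to 0.9 m from the base axis. Payload 3.1 kg.
Tool frame: the origin (TCP) lies on the centre line of the jaws, within the pads' length; the fingertips stand 25 mm ahead of it and the grasp point (between the pads) lies 6 mm ahead of it; y points along the fingers, x is the direction in which the jaws open and shut, and the axes are right-handed (so a half turn about y gives the same grasp; the last joint's range is limited). The gripper opens to 87 mm and grips with 3 to 60 N. Pads are 19 mm wide; open, the fingers measure 117 mm over their backs; the gripper's body (75 mm by 190 mm) begins 51 mm behind the grasp point.
Start: joints at [57.554, 30.224, 82.088, -0, 67.689, -10.227], TCP at [0.236, 0.579, 0.248] pointing down, gripper open.
Joint ranges: [-176.69, 176.69], [-43.24, 126.21], [12.49, 139.97], [-82, 262], [0, 151.66], [-163.58, 163.58]. Speed limits (degrees/s): [159.86, 159.86, 180, 180, 180, 180].

INTERFACE

Orientations are given as a 3x3 rotation matrix whose columns are the frame's x, y, z axes.
In Python, from rig import * gives the robot as it stands.
- The arm moves only by the tool play_rows, never from a script. Its argument "commands" is a list of rows, each a list of 2 entries, a list of its own where there are three numbers: the shift along the world's x, y, z in m, then the turn, a rotation vector about the world's x, y, z in rad. A call has 1 to 10 rows; each row is the pose to reach, as a shift and turn from the pose commanded when the call began; what a row does not reach only later rows make up. A row lasts 1/8 s, in which the tool goes at most 62.5 mm and 10.7 degrees, less where a joint would pass 70% of its speed; a pose out of reach is approached as far as the arm can. A call with a gripper value outside its range is refused whole. "gripper" is the finger opening in m, from 0 to 0.087, set as the call begins (left out, the last holds). The fingers move at their own pace and stop on an object; the grip force is fixed at half the most. Time passes only in rows, so rows that repeat a pose let the fingers close. It gives the time, the measured TCP pose, the force and the opening at its end, in the units of the state.
- read_state(): the state, without advancing time (a new reading comes with each control period).
- capture(name): name is "scene" or "side" or "wrist"; returns a dict with "frame" (400x640x3 uint8, red, green, blue), "depth" (400x640 float32, m along the optical axis (not along the pixel's ray), 0 where there is no reading), "mtx" (3x3 intrinsics, pixels), "cam_to_world" (4x4, takes a point from camera to world coordinates); the wrist camera has in their place "hand_eye" (4x4, takes a point from camera to tool coordinates, whose origin is the TCP and whose axes are the tool frame's). Camera axes: x right, y down, z forward; pixel columns grow to the right and rows downward; lengths in m; the calibration is good to about 2 mm. The wrist camera is an equidistant fisheye: a pixel r from the principal point sees the ray r / f radians off the axis. A picture is of the moment at which its call begins: read the wrist's pose just before it.
- hand_in(): hands the job in, once; it reports no verdict.
The state is a dict: "time_s": time; "joint_positions": joint angles; "qvel": joint speeds; "tau": joint torques, N m; "position": TCP position; "tcp_rot": TCP orientation; "force": force on the tool from outside, world axes, zero at the start; "moment": the same for the moment, N m; "opening": opening from 0.0 (shut) to 1.0 (fully open).
Only numpy, scipy, OpenCV 4.12 (cv2) and the standard library are available. Lean on these libraries where they do the work, as an engineer would, in place of code of your own. Each camera call takes 0.05 s, during which the arm holds its last target. There are 200 camera calls.

TASK

Lay the orange power bank flat and square in the pocket of the white tray on the display stand and let go of it. Then squeeze the black grip of the stand so that its red button is pressed in, pull the tray straight up past the first stop to the second stop, and finish while still holding the grip up there, with the power bank lying in its pocket. Leave everything else on the desk where it is.

Things in the scene. Friction and masses are not known exactly. Their poses are not given: they have to be found in the camera images.
- powerbank: Orange power bank, a flat rounded block 90 mm long (its x) x 50 mm wide (its y) x 20 mm thick (its z), about 0.2 kg, lying flat on the desk; a white patch on its top and a black port plate on its +x end. Origin: centre of its underside. Either end may point either way in the pocket.
- stand: Display stand, fixed: dark grey base plate 12 mm thick (x -50 to 150 mm, y +-50 mm in its frame) and an upright tube 29 mm across (34 at its collar), 112 mm high. Origin: on the desk on the tube's axis, z up, +x from the tube towards the tray. A carriage with tray and grip slides up the tube without turning: both keep the stand's yaw.
- tray (a point): Centre of the pocket floor in the white tray, 105 mm from the tube axis along the stand's +x, 125 mm over the desk with the carriage down; axes as the stand's. Pocket 94 (x) x 54 mm (y), walls 8 mm high, 45 degree lead-in lips up to 13 mm. Mid-length the y walls have a 64 mm gap for fingers; the floor there ends at y +-33 mm. The power bank lies along x, 2 mm play a side.
- grip: Black upright grip on the carriage, on the tube axis: block 28 (x) x 30 (y) x 55 mm high, free on all sides. Origin: centre of its underside, 125 mm above the desk with the carriage down, where a black plate 36 mm wide (y) carries it; axes as the stand's. The red button sits on its +y side and moves with it.
- grip_mid (a point): Middle of the grip, 28 mm above its underside, level with the middle of the button: the place to grip, fingers closing along the grip's y.
- button_face (a point): Centre of the outer face of the red button: 22 mm (x) x 34 mm (z), on the grip's +y side, its face 6 mm proud of the grip (21 mm from the grip's middle plane) when free; 1 mm proud when fully in.
- catch (a joint): Travel of the sprung red button, m: 0 free, 0.005 fully in; 2.3 N starts it, 7 N brings it home. Gripping with 15 to 30 N, one finger on the button, the other on the opposite side, holds it in. Only while it is in by over 3.5 mm is the carriage free; else the carriage is locked when fully down and at the first stop.
- lift (a joint): Height of the carriage over its lowest position, m: 0 fully down (start), 0.04 first stop (catches only if the button is let out), 0.08 second stop, the hard end of the pull. Nothing latches there: let go, the carriage (0.45 kg without the power bank) sinks back by its weight.
- speaker: Bystander: blue round speaker, 64 mm across, 50 mm high, standing on the desk; origin centre of its underside. Leave alone.
- tape: Bystander: yellow tape roll lying flat, 72 mm across, 30 mm high; origin centre of its underside. Leave alone.
- mug: Bystander: white mug, 80 mm across, 90 mm high, handle on its +y; origin centre of its underside. Leave alone.
- bottle: Bystander: blue drinks bottle, 66 mm across, 190 mm high; origin centre of its underside. Leave alone.
- stapler: Bystander: black and red stapler, 130 x 34 x 34 mm; origin centre of its underside. Leave alone.
- cards: Bystander: white box of cards with a blue band round its sides, 95 x 60 x 35 mm; origin centre of its underside. Leave alone.
Not all that is in view belongs to the job. Of the things shaped like the powerbank, the orange one is meant.

How it is judged (in metres and radians):
On the way, in this order (a step that is already met when the one before it is completed fails the run):
1. the power bank lies flat and square in the tray's pocket, let go, with the carriage down (horizontal distance between powerbank and tray below 0.006 m and z of powerbank in the frame of tray between -0.003 and 0.003 m and angle between powerbank's own z axis and vertical below 0.06 rad and angle between the x axis of powerbank and the x axis of tray, either way round below 0.1 rad and contact force between the fingers and powerbank below 0.5 N and value of joint lift below 0.01 m), for 0.2 s.
2. the red button is pressed in by squeezing the grip, the power bank seated (value of joint catch above 0.0035 m and contact force between the fingers and grip above 3 N and horizontal distance between powerbank and tray below 0.006 m and z of powerbank in the frame of tray between -0.003 and 0.003 m), for 0.1 s.
3. the tray is pulled past the first stop with the fingers on the grip (value of joint lift above 0.045 m and contact force between the fingers and grip above 3 N).
At the end, for the whole second after the job is handed in: The fingers hold the grip (over 3 N) with the carriage still at the second stop (over 74 of 80 mm). The power bank, untouched, lies in the pocket: within 6 mm of its centre, 3 mm of its floor, 0.06 rad of flat, 0.1 rad of square (horizontal distance between powerbank and tray below 0.006 m and z of powerbank in the frame of tray between -0.003 and 0.003 m and angle between powerbank's own z axis and vertical below 0.06 rad and angle between the x axis of powerbank and the x axis of tray, either way round below 0.1 rad and contact force between the fingers and powerbank below 0.5 N and value of joint lift above 0.074 m and velocity of joint lift between -0.01 and 0.01 m/s and contact force between the fingers and grip above 3 N); the arm keeps its last pose, push and grip.
It fails at once if something else on the desk is moved by more than 30 mm (distance of any of speaker, tape, mug, bottle, stapler, cards from where it was at the start of the episode above 0.03 m).
It also fails if it takes over 58 s, if anything falls off the work surface, if the arm or the gripper's body presses on something with over 40 N, if the wrist force passes 120 N, or if a joint passes its speed limit or range.

## Working session

There is one attempt and no reset: what is moved stays moved. The work goes in short steps, Python scripts to look and compute and a tool call to move; the robot and the scene stay as the last step left them, time stands still between calls to the robot, and variables do not carry over. Pictures are saved under pics/ and viewed, about 8 in all and at most 12, crops included, and the job is handed in when it is done.

Besides the shell and the picture viewer there is one more tool, called after "Emit:" as a command line: name --argument value ..., lists and objects as JSON in quotes. play_rows: Moves the arm, as the interface text tells. Its arguments: {"type":"object","properties":{"commands":{"type":"array"},"gripper":{"type":"number"}},"required":["commands"]}

```bash
mkdir -p pics; python3 - <<'E'
from rig import *
import cv2,numpy as np,pickle
s=read_state();print(s)
d={}
for n in("scene","side"):
    c=capture(n);d[n]=c;print(n,c["mtx"].tolist(),c["cam_to_world"].round(3).tolist())
    cv2.imwrite(f"pics/{n}0.png",c["frame"][:,:,::-1])
pickle.dump(d,open("c0.pkl","wb"))
E
```

```text
{'time_s': 0.0, 'joint_positions': array([ 5.75537683e+01,  3.02794008e+01,  8.21574405e+01, -1.37644963e-03,
        6.76866284e+01, -1.02262679e+01]), 'qvel': array([-0.04904034,  0.02795273, -0.05170416, -0.08556819,  0.01780681,
       -0.06235979]), 'tau': array([-7.20349217e-04, -4.40045750e+01, -1.76589507e+01,  6.31219684e-02,
        5.84689470e-02, -1.66622181e-04]), 'position': array([0.23595046, 0.57801805, 0.24656104]), 'tcp_rot': array([[ 3.78153695e-01, -1.13739248e-03, -9.25742129e-01],
       [ 9.25740389e-01, -1.83047607e-03,  3.78155234e-01],
       [-2.12465974e-03, -9.99997678e-01,  3.60728867e-04]]), 'force': array([-0.63578332,  0.57592266,  0.84145018]), 'moment': array([-0.0101558 ,  0.07542001,  0.02190208]), 'opening': 0.9978084546688183}
scene [[444.57659447332946, 0.0, 318.1456619102298], [0.0, 444.57659447332946, 187.1992583941428], [0.0, 0.0, 1.0]] [[0.535, 0.476, -0.698, 1.487], [0.845, -0.287, 0.452, -0.623], [0.014, -0.831, -0.556, 0.86], [0.0, 0.0, 0.0, 1.0]]
side [[492.70309099129685, 0.0, 317.2292630277494], [0.0, 492.70309099129685, 203.094999993906], [0.0, 0.0, 1.0]] [[0.982, -0.077, 0.174, 0.275], [-0.189, -0.514, 0.837, -1.263], [0.025, -0.855, -0.519, 0.882], [0.0, 0.0, 0.0, 1.0]]
```

View pics/scene0.png

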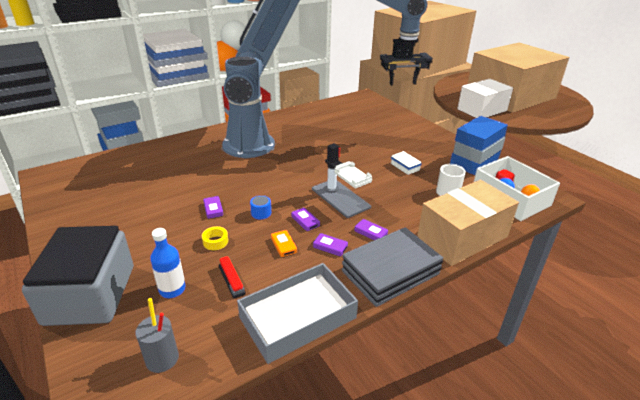

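View pics/side0.png

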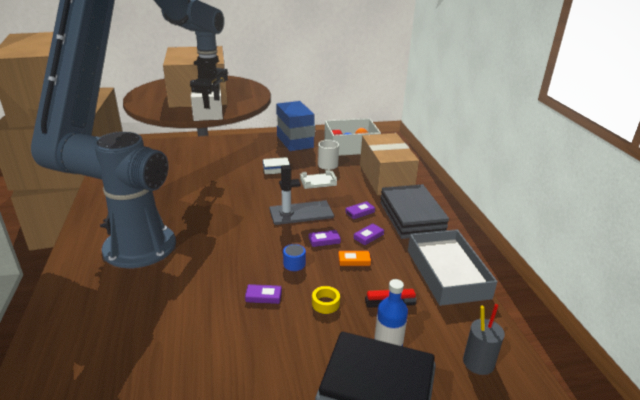

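```bash
cat >h.py <<'E'
import numpy as np,cv2
def cloud(c,T=None):
    d=c["depth"];K=c["mtx"];v,u=np.mgrid[:d.shape[0],:d.shape[1]]
    P=np.stack([(u-K[0,2])/K[0,0]*d,(v-K[1,2])/K[1,1]*d,d],-1)
    T=c["cam_to_world"] if T is None else T
    W=P@T[:3,:3].T+T[:3,3]; W[d<=0]=np.nan
    return W,cv2.cvtColor(c["frame"],cv2.COLOR_RGB2HSV)
E
python3 - <<'E'
from h import *
import pickle
d=pickle.load(open("c0.pkl","rb"))
G=[]
for n,b in(("scene",(265,225,305,265)),("side",(330,245,380,272))):
    W,H=cloud(d[n]);m=np.zeros(H.shape[:2],bool);m[b[1]:b[3],b[0]:b[2]]=1
    o=m&(H[...,0]>7)&(H[...,0]<22)&(H[...,1]>200)&(H[...,2]>120)
    P=W[o];top=P[P[:,2]>np.nanpercentile(P[:,2],90)-.006]
    print(n,"orange",o.sum(),np.nanpercentile(P[:,2],[5,50,95]),cv2.minAreaRect(top[:,:2].astype(np.float32)*1000))
    white=m&(H[...,1]<60)&(H[...,2]>180);print(" patch",np.nanmean(W[white],0),white.sum())
    b=(300,135,385,220) if n=="scene" else (262,155,345,228)
    m[:]=0;m[b[1]:b[3],b[0]:b[2]]=1
    w=m&(H[...,1]<50)&(H[...,2]>150)&(W[...,2]>.11);P=W[w]
    print(" white high",len(P),np.percentile(P,[2,50,98],0).round(3).tolist(),cv2.minAreaRect(P[:,:2].astype(np.float32)*1000))
    k=m&(H[...,2]<70)&(W[...,2]>.13);P=W[k]
    print(" black",len(P),np.percentile(P,[2,50,98],0).round(3).tolist(),cv2.minAreaRect(P[:,:2].astype(np.float32)*1000))
    r=m&((H[...,0]<6)|(H[...,0]>174))&(H[...,1]>180)&(W[...,2]>.13);P=W[r]
    print(" red",len(P),P.mean(0) if len(P) else 0)
    g=m&(W[...,2]<.017)&(W[...,2]>.008)&(H[...,1]<90);P=W[g]
    print(" base",len(P),cv2.minAreaRect(P[:,:2].astype(np.float32)*1000))
E
```

```text
scene orange 153 [-0.00011457  0.01550783  0.02099869] ((615.1174926757812, -174.01348876953125), (49.633888244628906, 92.62428283691406), 81.09385681152344)
 patch [ 0.59970063 -0.17134301  0.02049176] 62
 white high 560 [[0.506, 0.07, 0.116], [0.559, 0.102, 0.126], [0.613, 0.137, 0.138]] ((549.4527587890625, 103.92671203613281), (131.5666046142578, 70.022216796875), 0.29757195711135864)
 black 169 [[0.446, 0.083, 0.132], [0.465, 0.091, 0.161], [0.471, 0.11, 0.181]] ((456.1498107910156, 95.92524719238281), (33.09425354003906, 29.44843292236328), 13.356006622314453)
 red 10 [0.46595297 0.11413832 0.15999149]
 base 927 ((509.44512939453125, 43.44580078125), (201.18084716796875, 222.5843963623047), 3.2491185665130615)
side orange 391 [0.00522976 0.01904941 0.02292142] ((615.1131591796875, -174.96243286132812), (57.57861328125, 89.28628540039062), 84.03079986572266)
 patch [ 0.60369248 -0.17249058  0.02107919] 38
 white high 405 [[0.509, 0.067, 0.12], [0.564, 0.102, 0.126], [0.611, 0.139, 0.138]] ((559.9022827148438, 103.88838195800781), (106.88799285888672, 78.88739013671875), 3.7680156230926514)
 black 178 [[0.441, 0.079, 0.132], [0.454, 0.085, 0.161], [0.469, 0.109, 0.182]] ((455.3440856933594, 94.22357940673828), (36.58153533935547, 30.923131942749023), 85.20866394042969)
 red 0 0
 base 960 ((546.0775756835938, 238.65924072265625), (410.4736328125, 294.06781005859375), 86.11243438720703)
```

Emit:
play_rows --commands '[[[0.379, -0.753, 0], [0, 0, 0.25]], [[0.379, -0.753, 0], [0, 0, 0.25]], [[0.379, -0.753, 0], [0, 0, 0.25]], [[0.379, -0.753, 0], [0, 0, 0.25]], [[0.379, -0.753, 0], [0, 0, 0.25]], [[0.379, -0.753, 0], [0, 0, 0.25]], [[0.379, -0.753, 0], [0, 0, 0.25]], [[0.379, -0.753, 0], [0, 0, 0.25]], [[0.379, -0.753, 0], [0, 0, 0.25]], [[0.379, -0.753, 0], [0, 0, 0.25]]]'

```text
time_s: 1.35
position: [0.5173, 0.0194, 0.2474]
tcp_rot: [[0.138, -0.0, -0.99], [0.99, 0.0, 0.138], [0.0, -1.0, 0.0]]
force: [0.9, 1.0, 0.1]
opening: 1.0
```

Emit:
play_rows --commands '[[[0.098, -0.194, -0.03], [0, 0, 0]], [[0.098, -0.194, -0.06], [0, 0, 0]], [[0.098, -0.194, -0.09], [0, 0, 0]], [[0.098, -0.194, -0.09], [0, 0, 0]], [[0.098, -0.194, -0.09], [0, 0, 0]], [[0.098, -0.194, -0.09], [0, 0, 0]], [[0.098, -0.194, -0.09], [0, 0, 0]]]'

```text
time_s: 2.22
position: [0.6146, -0.1714, 0.1585]
tcp_rot: [[0.136, 0.001, -0.991], [0.991, -0.0, 0.136], [0.0, -1.0, -0.001]]
force: [-0.9, 0.0, 0.5]
opening: 0.998
```

```bash
cat >>h.py <<'E'
def wcloud(c,s):
    # equidistant fisheye; depth is along the optical axis
    d=c["depth"];K=c["mtx"];v,u=np.mgrid[:d.shape[0],:d.shape[1]]
    x=(u-K[0,2])/K[0,0];y=(v-K[1,2])/K[1,1];th=np.hypot(x,y);k=np.tan(np.minimum(th,1.5))/np.maximum(th,1e-9)
    P=np.stack([x*k*d,y*k*d,d],-1);T=c["hand_eye"]
    P=P@T[:3,:3].T+T[:3,3];W=P@s["tcp_rot"].T+s["position"];W[d<=0]=np.nan
    return W,cv2.cvtColor(c["frame"],cv2.COLOR_RGB2HSV)
E
cat >look.py <<'E'
import sys,pickle
from rig import *
from h import *
s=read_state();c=capture("wrist");cv2.imwrite(f"pics/{sys.argv[1]}.png",c["frame"][:,:,::-1])
pickle.dump((s,c),open(sys.argv[1]+".pkl","wb"));print(s["position"],c["hand_eye"].round(3).tolist(),c["mtx"].tolist())
W,H=wcloud(c,s)
o=(H[...,0]>7)&(H[...,0]<22)&(H[...,1]>200)&(H[...,2]>100)&(np.linalg.norm(W[...,:2]-s["position"][:2],axis=-1)<.12)
P=W[o];z=np.percentile(P[:,2],60);print(len(P),"z",z)
t=P[abs(P[:,2]-z)<.005];print(cv2.minAreaRect(t[:,:2].astype(np.float32)*1000))
E
python3 look.py w1
```

```text
[ 0.61462436 -0.1713719   0.15849756] [[1.0, -0.001, -0.001, -0.001], [0.0, -0.298, 0.955, -0.137], [-0.001, -0.955, -0.298, 0.082], [0.0, 0.0, 0.0, 1.0]] [[309.70691628693146, 0.0, 315.02044181371235], [0.0, 309.70691628693146, 200.34624977054906], [0.0, 0.0, 1.0]]
189 z 0.018631818311680797
((612.130859375, -174.48745727539062), (49.39908981323242, 87.75299072265625), 80.66735076904297)
```

View pics/w1.png

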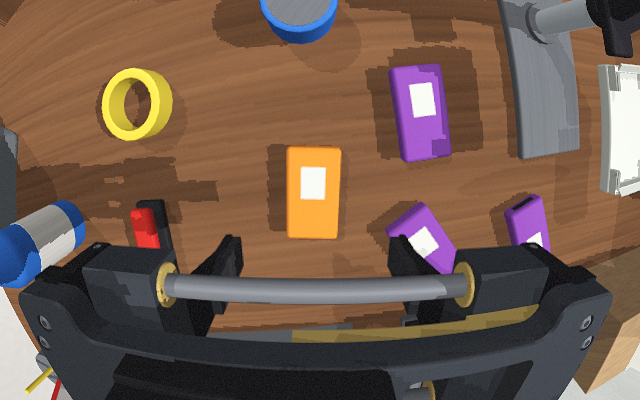

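```bash
python3 - <<'E'
import pickle
from h import *
s,c=pickle.load(open("w1.pkl","rb"));W,H=wcloud(c,s)
m=np.zeros(H.shape[:2],bool);m[140:245,280:350]=1
o=m&(H[...,0]>4)&(H[...,0]<26)&(H[...,1]>190)&(H[...,2]>150)
print(o.sum(),H[200,315],(o&(W[...,2]>0)).sum(),np.nanpercentile(W[o][:,2],[1,20,50,80,99]))
P=W[o];t=P[P[:,2]>.014]
(cx,cy),sz,a=cv2.minAreaRect(t[:,:2].astype(np.float32)*1000);print(cx,cy,sz,a,len(t))
p=(H[...,0]>130)&(H[...,0]<150)&(H[...,1]>120);Q=W[p];Q=Q[np.isfinite(Q[:,0])]
th=np.radians(a);  # width axis dir
R=np.array([[np.cos(th),np.sin(th)],[-np.sin(th),np.cos(th)]])
q=(Q[:,:2]*1000-[cx,cy])@R.T; k=(abs(q[:,1])<25)|(abs(q[:,0])<25)
print("purple near",q[k][np.argsort(np.hypot(*q[k].T))[:5]])
k2=np.linalg.norm(q,axis=1)<120;print(q[k2][np.argsort(np.linalg.norm(q[k2],axis=1))[:5]])
E
```

```text
2345 [ 17 198 255] 2334 [0.0103492  0.01890907 0.01975677 0.02042711 0.02150272]
612.7576904296875 -174.5131072998047 (49.77687454223633, 89.0230712890625) 80.70979309082031 2290
purple near [[-2.39063813 23.34605482]
 [-1.14377522 24.20227012]
 [ 5.7072324  23.72263555]
 [ 7.91406616 23.58436585]
 [-0.26987025 25.29974622]]
[[-2.39063813 23.34605482]
 [-1.14377522 24.20227012]
 [ 5.7072324  23.72263555]
 [ 7.91406616 23.58436585]
 [-0.26987025 25.29974622]]
```

Emit:
play_rows --commands '[[[-0.002, -0.003, -0.03], [0, 0, -0.026]], [[-0.002, -0.003, -0.07], [0, 0, -0.026]], [[-0.002, -0.003, -0.105], [0, 0, -0.026]], [[-0.002, -0.003, -0.122], [0, 0, -0.026]], [[-0.002, -0.003, -0.1285], [0, 0, -0.026]], [[-0.002, -0.003, -0.1285], [0, 0, -0.026]], [[-0.002, -0.003, -0.1285], [0, 0, -0.026]]]' --gripper 0.078

```text
time_s: 3.15
position: [0.6137, -0.176, 0.0305]
tcp_rot: [[0.163, 0.002, -0.987], [0.987, -0.001, 0.163], [-0.001, -1.0, -0.003]]
force: [0.9, 0.3, -0.6]
opening: 0.901
```

Emit:
play_rows --commands '[[[0, 0, 0], [0, 0, 0]], [[0, 0, 0], [0, 0, 0]], [[0, 0, 0], [0, 0, 0]], [[0, 0, 0], [0, 0, 0]], [[0, 0, 0], [0, 0, 0]], [[0, 0, 0], [0, 0, 0]]]' --gripper 0.0

```text
time_s: 3.9
position: [0.6129, -0.1754, 0.0292]
tcp_rot: [[0.163, 0.0, -0.987], [0.987, 0.0, 0.163], [0.0, -1.0, -0.0]]
force: [0.8, 1.5, 1.6]
opening: 0.57
```

Emit:
play_rows --commands '[[[0, 0, 0.04], [0, 0, 0]], [[0, 0, 0.1], [0, 0, 0]], [[-0.01, 0.03, 0.15], [0, 0, 0.1]], [[-0.03, 0.07, 0.2], [0, 0, 0.2]], [[-0.053, 0.12, 0.23], [0, 0, 0.23]], [[-0.053, 0.155, 0.23], [0, 0, 0.23]], [[-0.053, 0.155, 0.23], [0, 0, 0.23]], [[-0.053, 0.155, 0.23], [0, 0, 0.23]]]'

```text
time_s: 4.9
position: [0.5596, -0.0211, 0.2585]
tcp_rot: [[-0.067, -0.001, -0.998], [0.998, -0.001, -0.067], [-0.001, -1.0, 0.001]]
force: [0.4, -0.5, -2.3]
opening: 0.569
```

```bash
python3 look.py w2
```

```text
[ 0.55963173 -0.02109208  0.25848759] [[1.0, -0.001, -0.001, -0.001], [0.001, -0.298, 0.955, -0.137], [-0.001, -0.955, -0.298, 0.082], [0.0, 0.0, 0.0, 1.0]] [[309.70691628693146, 0.0, 315.02044181371235], [0.0, 309.70691628693146, 200.34624977054906], [0.0, 0.0, 1.0]]
3588 z 0.24925398942949661
((558.5484008789062, -22.094696044921875), (88.22083282470703, 49.42490768432617), 3.8755452632904053)
```

View pics/w2.png

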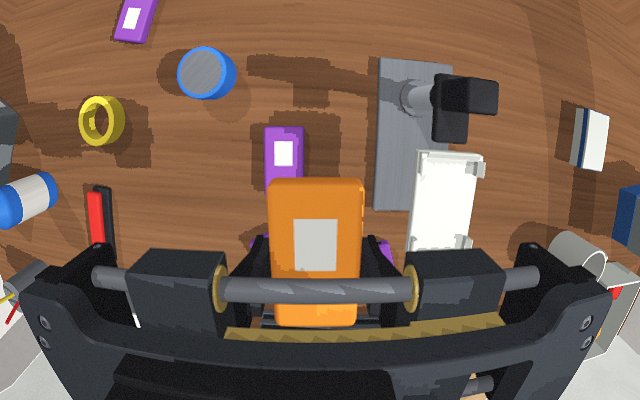

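```bash
python3 - <<'E'
import pickle
from h import *
s,c=pickle.load(open("w2.pkl","rb"));W,H=wcloud(c,s)
d=pickle.load(open("c0.pkl","rb"))
def reg(b,sh):
    m=np.zeros(sh,bool);m[b[1]:b[3],b[0]:b[2]]=1;return m
def rect(P):
    P=P[np.isfinite(P[:,0])];return len(P),P.mean(0).round(4),cv2.minAreaRect(P[:,:2].astype(np.float32)*1000)
for n,(W,H),bb in(("w",(W,H),(365,50,505,260)),("scene",cloud(d["scene"]),(300,135,385,220)),("side",cloud(d["side"]),(262,155,345,228))):
    m=reg(bb,H.shape[:2])
    # grip top
    print(n,"griptop",rect(W[m&(W[...,2]>.172)&(W[...,2]<.19)]))
    f=m&(abs(W[...,2]-.125)<.006)&(H[...,1]<60)&(H[...,2]>130);print(" floor",rect(W[f]))
    w=W[m&(W[...,2]>.115)&(W[...,2]<.145)&(H[...,1]<60)&(H[...,2]>130)]
    print(" tray",rect(w))
    b=m&(abs(W[...,2]-.012)<.0035)&(H[...,1]<70);b=cv2.morphologyEx(b.astype(np.uint8),cv2.MORPH_OPEN,np.ones((3,3)))>0
    print(" base",rect(W[b]))
    # robust side edge: -y edge of base by x bins
    P=W[b]; e=[]
    for x in np.arange(.43,.60,.005):
        q=P[abs(P[:,0]-x)<.0025]
        if len(q)>5:e.append((x,np.percentile(q[:,1],2)))
    e=np.array(e)
    if len(e)>5:
        for _ in range(3):
            k=np.polyfit(e[:,0],e[:,1],1);r=e[:,1]-np.polyval(k,e[:,0]);e=e[abs(r)<max(.002,1.5*r.std())]
        print(" -y edge yaw",np.degrees(np.arctan(k[0])),"y at x=.456",np.polyval(k,.456),len(e))
E
```

```text
w griptop (1256, array([0.4544, 0.0961, 0.1792]), ((454.11712646484375, 98.09883117675781), (27.952472686767578, 30.662633895874023), 3.8501029014587402))
 floor (5431, array([0.5569, 0.1016, 0.1249]), ((557.2847900390625, 103.6341552734375), (104.15155029296875, 66.94607543945312), 3.092761278152466))
 tray (6355, array([0.5531, 0.1012, 0.126 ]), ((557.6635131835938, 104.09737396240234), (105.727783203125, 67.864013671875), 2.941385507583618))
 base (6493, array([0.4996, 0.0825, 0.0119]), ((503.551513671875, 100.39826965332031), (199.6302947998047, 98.90577697753906), 3.2140936851501465))
 -y edge yaw 3.0741688256921127 y at x=.456 0.04972773023378939 34
scene griptop (61, array([0.4586, 0.0964, 0.1787]), ((455.55743408203125, 97.49808502197266), (32.53335189819336, 31.2320613861084), 19.95876693725586))
 floor (423, array([0.5593, 0.1021, 0.1255]), ((549.3743896484375, 104.56187438964844), (131.3409423828125, 69.15935516357422), 1.7826426029205322))
 tray (557, array([0.5593, 0.1018, 0.1266]), ((549.4527587890625, 103.92671203613281), (131.5666046142578, 70.022216796875), 0.2975719
[... 182 characters left out ...]
327782560277 y at x=.456 0.05268772228271561 22
side griptop (58, array([0.4545, 0.093 , 0.1789]), ((455.22430419921875, 95.23432159423828), (27.895784378051758, 35.110816955566406), 3.268714189529419))
 floor (345, array([0.5603, 0.0989, 0.1251]), ((559.42529296875, 104.40625), (104.6669921875, 76.58627319335938), 4.43042516708374))
 tray (451, array([0.5619, 0.0985, 0.1265]), ((559.9022827148438, 103.88838195800781), (106.88799285888672, 78.88739013671875), 3.7680156230926514))
 base (634, array([0.5108, 0.0914, 0.012 ]), ((505.27520751953125, 100.7708740234375), (199.05184936523438, 105.65776062011719), 2.669973134994507))
 -y edge yaw 3.523703505024364 y at x=.456 0.049300988436024394 22
```

Emit:
play_rows --commands '[[[0, 0.05, 0], [0, 0, -0.013]], [[0, 0.1, 0], [0, 0, -0.013]], [[0, 0.1255, -0.02], [0, 0, -0.013]], [[0, 0.1255, -0.06], [0, 0, -0.013]], [[0, 0.1255, -0.079], [0, 0, -0.013]], [[0, 0.1255, -0.079], [0, 0, -0.013]], [[0, 0.1255, -0.079], [0, 0, -0.013]], [[0, 0.1255, -0.079], [0, 0, -0.013]]]'

```text
time_s: 5.95
position: [0.5608, 0.1043, 0.1811]
tcp_rot: [[-0.052, 0.002, -0.999], [0.999, -0.0, -0.052], [-0.0, -1.0, -0.002]]
force: [-0.1, -1.1, -1.9]
opening: 0.57
```

```bash
python3 look.py w3; python3 - <<'E'
import pickle
from h import *
s,c=pickle.load(open("w3.pkl","rb"));W,H=wcloud(c,s)
m=(H[...,1]<60)&(H[...,2]>120)&(W[...,2]>.118)&(W[...,2]<.142)&(np.linalg.norm(W[...,:2]-[.558,.104],axis=-1)<.075)
P=W[m];print(len(P),cv2.minAreaRect(P[:,:2].astype(np.float32)*1000))
E
```

```text
[0.56080792 0.10432907 0.18110398] [[1.0, -0.001, -0.001, -0.001], [0.001, -0.298, 0.955, -0.137], [-0.001, -0.955, -0.298, 0.082], [0.0, 0.0, 0.0, 1.0]] [[309.70691628693146, 0.0, 315.02044181371235], [0.0, 309.70691628693146, 200.34624977054906], [0.0, 0.0, 1.0]]
937 z 0.17152213013545314
((559.5690307617188, 103.49725341796875), (87.9044418334961, 49.17345428466797), 3.152639150619507)
3416 ((529.95458984375, 103.89878845214844), (74.1463623046875, 58.58440017700195), 83.10249328613281)
```

View pics/w3.png

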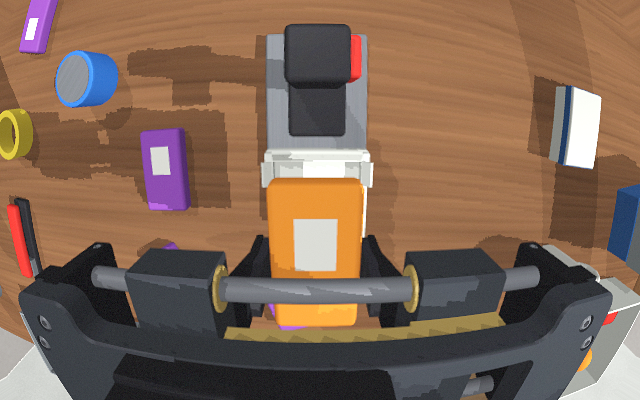

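Emit:
play_rows --commands '[[[-0.001, 0, -0.006], [0, 0, 0]], [[-0.001, 0, -0.012], [0, 0, 0]], [[-0.001, 0, -0.017], [0, 0, 0]], [[-0.001, 0, -0.021], [0, 0, 0]], [[-0.001, 0, -0.024], [0, 0, 0]], [[-0.001, 0, -0.0255], [0, 0, 0]], [[-0.001, 0, -0.0255], [0, 0, 0]]]'

```text
time_s: 6.88
position: [0.5589, 0.1048, 0.1545]
tcp_rot: [[-0.053, 0.0, -0.999], [0.999, 0.0, -0.053], [0.0, -1.0, -0.0]]
force: [-0.4, -0.6, -1.1]
opening: 0.57
```

Emit:
play_rows --commands '[[[0, 0, 0], [0, 0, 0]], [[0, 0, 0], [0, 0, 0]], [[0, 0, 0], [0, 0, 0]], [[0, 0, 0], [0, 0, 0]]]' --gripper 0.072

```text
time_s: 7.38
position: [0.5589, 0.1048, 0.1547]
tcp_rot: [[-0.053, 0.0, -0.999], [0.999, -0.0, -0.053], [-0.0, -1.0, -0.0]]
force: [0.2, -0.1, 0.9]
opening: 0.815
```

Emit:
play_rows --commands '[[[0, 0, 0.02], [0, 0, 0]], [[0, 0, 0.05], [0, 0, 0]], [[0, 0, 0.1], [0, 0, 0]], [[-0.03, 0, 0.1], [0, 0, 0]], [[-0.08, 0, 0.1], [0, 0, 0]], [[-0.105, -0.006, 0.1], [0, 0, 0]], [[-0.105, -0.006, 0.1], [0, 0, 0]], [[-0.105, -0.006, 0.1], [0, 0, 0]]]'

```text
time_s: 8.38
position: [0.4555, 0.0988, 0.255]
tcp_rot: [[-0.053, 0.003, -0.999], [0.999, 0.0, -0.053], [-0.0, -1.0, -0.003]]
force: [0.0, -0.3, -0.4]
opening: 0.821
```

```bash
python3 - <<'E'
from rig import *
from h import *
import pickle
s=read_state();c=capture("wrist");pickle.dump((s,c),open("w4.pkl","wb"))
cv2.imwrite("pics/w4.png",c["frame"][:,:,::-1])
W,H=wcloud(c,s)
o=(H[...,0]>7)&(H[...,0]<22)&(H[...,1]>170)&(H[...,2]>100)&(W[...,2]>.1)&(np.linalg.norm(W[...,:2]-[.558,.104],axis=-1)<.07)
P=W[o];z=np.median(P[:,2]);t=P[abs(P[:,2]-z)<.005];print(len(t),z,cv2.minAreaRect(t[:,:2].astype(np.float32)*1000))
A=np.c_[t,np.ones(len(t))];k=np.linalg.lstsq(A[:,[0,1,3]],t[:,2],rcond=None)[0];print("tilt",k[:2])
m=(W[...,2]>.172)&(W[...,2]<.19)&(np.linalg.norm(W[...,:2]-[.454,.098],axis=-1)<.03);P=W[m];print("grip",len(P),P.mean(0),cv2.minAreaRect(P[:,:2].astype(np.float32)*1000))
W,H=cloud(capture("side"))
o=(H[...,0]>7)&(H[...,0]<22)&(H[...,1]>170)&(W[...,2]>.1)&(np.linalg.norm(W[...,:2]-[.558,.104],axis=-1)<.07);P=W[o];print("side",len(P),np.percentile(P,[3,50,97],0))
E
```

```text
1694 0.14476599694798778 ((552.3823852539062, 103.57698059082031), (78.0582504272461, 47.944095611572266), 2.825197219848633)
tilt [ 0.01802292 -0.00015913]
grip 1484 [0.4516774  0.09867397 0.17934613] ((453.02911376953125, 98.99595642089844), (27.785419464111328, 30.405118942260742), 3.197150945663452)
side 234 [[0.51708657 0.0750839  0.13315528]
 [0.564916   0.0861789  0.14393939]
 [0.59997494 0.12350669 0.14804397]]
```

View pics/w4.png

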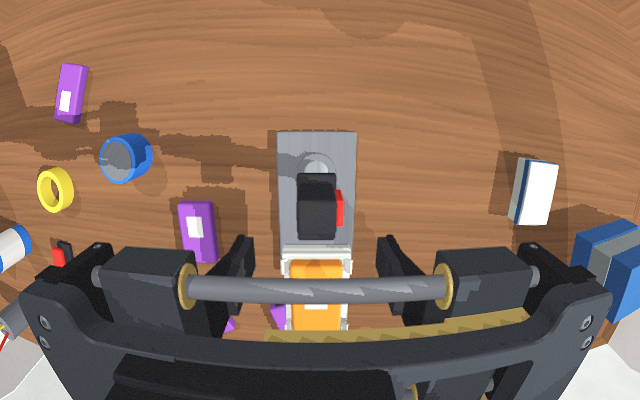

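Emit:
play_rows --commands '[[[-0.002, 0, -0.03], [0, 0, 0]], [[-0.002, 0, -0.06], [0, 0, 0]], [[-0.002, 0, -0.08], [0, 0, 0]], [[-0.002, 0, -0.09], [0, 0, 0]], [[-0.002, 0, -0.096], [0, 0, 0]], [[-0.002, 0, -0.096], [0, 0, 0]], [[-0.002, 0, -0.096], [0, 0, 0]]]'

```text
time_s: 9.35
position: [0.4524, 0.0988, 0.1591]
tcp_rot: [[-0.053, 0.001, -0.999], [0.999, -0.0, -0.053], [-0.0, -1.0, -0.001]]
force: [0.1, 0.1, 1.4]
opening: 0.828
```

Emit:
play_rows --commands '[[[0, 0, 0], [0, 0, 0]], [[0, 0, 0], [0, 0, 0]], [[0, 0, 0], [0, 0, 0]], [[0, 0, 0], [0, 0, 0]], [[0, 0, 0], [0, 0, 0]], [[0, 0, 0], [0, 0, 0]], [[0, 0, 0], [0, 0, 0]], [[0, 0, 0], [0, 0, 0]]]' --gripper 0.0

```text
time_s: 10.35
position: [0.4517, 0.0999, 0.1586]
tcp_rot: [[-0.052, 0.0, -0.999], [0.999, 0.002, -0.052], [0.002, -1.0, -0.0]]
force: [-0.4, 5.0, 1.4]
opening: 0.353
```

Emit:
play_rows --commands '[[[0, 0.001, 0.002], [0, 0, 0]], [[0, 0.001, 0.006], [0, 0, 0]], [[0, 0.001, 0.012], [0, 0, 0]], [[0, 0.001, 0.019], [0, 0, 0]], [[0, 0.001, 0.026], [0, 0, 0]], [[0, 0.001, 0.033], [0, 0, 0]], [[0, 0.001, 0.04], [0, 0, 0]], [[0, 0.001, 0.047], [0, 0, 0]], [[0, 0.001, 0.052], [0, 0, 0]], [[0, 0.001, 0.055], [0, 0, 0]]]'

```text
time_s: 11.6
position: [0.4517, 0.0999, 0.2139]
tcp_rot: [[-0.053, 0.0, -0.999], [0.999, 0.0, -0.053], [0.0, -1.0, -0.0]]
force: [0.9, 2.3, -7.0]
opening: 0.353
```

Emit:
play_rows --commands '[[[0, 0, 0.004], [0, 0, 0]], [[0, 0, 0.009], [0, 0, 0]], [[0, 0, 0.014], [0, 0, 0]], [[0, 0, 0.018], [0, 0, 0]], [[0, 0, 0.021], [0, 0, 0]], [[0, 0, 0.023], [0, 0, 0]], [[0, 0, 0.0245], [0, 0, 0]], [[0, 0, 0.0252], [0, 0, 0]], [[0, 0, 0.0252], [0, 0, 0]], [[0, 0, 0.0252], [0, 0, 0]]]'

```text
time_s: 12.85
position: [0.4517, 0.0999, 0.2386]
tcp_rot: [[-0.053, -0.0, -0.999], [0.999, 0.0, -0.053], [0.0, -1.0, 0.0]]
force: [1.8, 3.2, -7.9]
opening: 0.347
```

```bash
python3 - <<'E'
from rig import *
from h import *
s=read_state();print(s["position"],s["force"])
for n in("side","scene"):
    c=capture(n);W,H=cloud(c)
    if n=="side": cv2.imwrite("pics/f.png",cv2.resize(c["frame"][120:240,230:390,::-1],None,fx=4,fy=4))
    o=(H[...,0]>7)&(H[...,0]<22)&(H[...,1]>170)&(W[...,2]>.15)&(np.linalg.norm(W[...,:2]-[.558,.104],axis=-1)<.08);P=W[o];print(n,len(P),np.percentile(P,[3,50,97],0).round(4).tolist() if len(P) else "")
    m=(H[...,1]<60)&(H[...,2]>150)&(W[...,2]>.17)&(np.linalg.norm(W[...,:2]-[.558,.104],axis=-1)<.075);print(" white",m.sum(),np.percentile(W[m],[3,50,97],0).round(4).tolist())
E
```

```text
[0.45171278 0.09988403 0.23863069] [ 1.78602167  3.24294644 -7.93460013]
side 229 [[0.517, 0.0747, 0.2126], [0.5649, 0.0855, 0.2238], [0.6002, 0.1222, 0.228]]
 white 104 [[0.5079, 0.0704, 0.1953], [0.5844, 0.079, 0.2121], [0.6135, 0.1234, 0.2277]]
scene 178 [[0.5161, 0.0777, 0.2105], [0.5606, 0.0845, 0.2232], [0.6055, 0.1279, 0.2275]]
 white 347 [[0.4847, 0.0702, 0.1957], [0.5761, 0.0901, 0.2079], [0.6139, 0.1357, 0.4173]]
```

View pics/f.png

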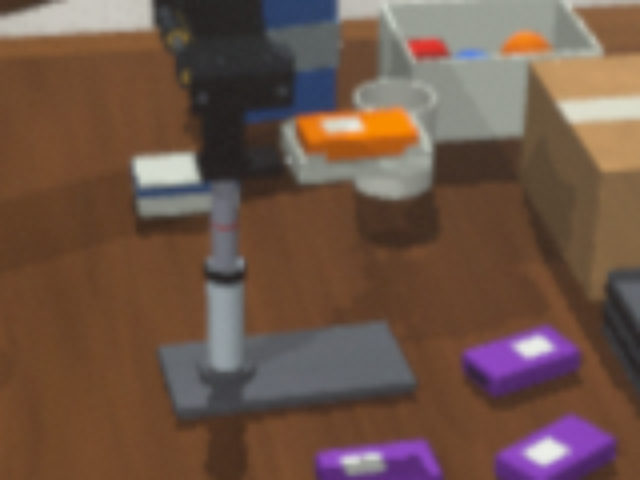

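Emit:
play_rows --commands '[[[0, 0, 0.0005], [0, 0, 0]], [[0, 0, 0.001], [0, 0, 0]], [[0, 0, 0.001], [0, 0, 0]], [[0, 0, 0.001], [0, 0, 0]], [[0, 0, 0.001], [0, 0, 0]]]'

```text
time_s: 13.58
position: [0.4517, 0.0999, 0.2387]
tcp_rot: [[-0.053, -0.001, -0.999], [0.999, 0.0, -0.053], [0.0, -1.0, 0.001]]
force: [2.8, 3.2, -19.1]
opening: 0.351
```

```bash
python3 -c "
from rig import *
s=read_state();print(s['position'],s['force'],s['opening']);print(hand_in())"
```

```text
[0.4516966  0.09987975 0.2386675 ] [  2.76985329   3.15143747 -19.0604145 ] 0.3511007972671124
the job is handed in; nothing more can be done
None
```

I laid the orange power bank in the tray pocket and let go. Then I squeezed the grip, pulled the tray up to the second stop and handed the job in at 13.6 s, still holding the grip. `hand_in` gives no verdict, so the result rests on my own checks.

- **Power bank in the pocket:** after I let go, its top was at 144.8 mm (145 mm expected) and it was square to the stand within 1°. The wrist camera's plane fit gave a tilt of about 0.018 rad. Part of the bank was hidden in that view, so its centre was not cleanly measured after release. The hold position just before I lowered it was within about 1 mm of the pocket centre.
- **Grip and button:** the fingers closed to about 31 mm, which matches the button fully in. I did not measure the button's travel directly.
- **Lift:** the cameras put the bank about 80 mm higher than before, still lying in the tray. A last 1 mm upward command raised the downward force from 8 to 19 N with no movement, so the carriage was against its hard end.
- **Disagreement:** sideways, the grip pushed the arm about 1 mm in y with 3–5 N. I left that as it was.
- **Other things on the desk:** the arm never went near them and nothing looked moved in the last picture, which did not show all of them. I did not measure their positions again.

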